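# Close a coil bonding press: index the turntable, flip the safety catch, hold the lever

## Robot

A 6-joint arm with a two-finger parallel gripper is mounted at the origin on the work surface. World frame = base frame: x ahead of the robot, y to its left, z up, the work surface at z = 0. Lengths are in m, angles in rad, forces in N, time in s.
With the tool pointing down it reaches from about 0.25 to 0.8 m from the base axis. Payload 3.9 kg.
Tool frame: the origin (TCP) lies between the finger pads; the fingertips stand 19 mm ahead of it and the grasp point (between the pads) is the TCP; z points along the fingers, y is the line along which they close (so a half turn about z gives the same grasp; the last joint's range is limited). The gripper opens to 85 mm and grips with 20 to 120 N. Pads are 22 mm wide; open, the fingers measure 114 mm over their backs; the gripper's body (76 mm by 85 mm) begins 54 mm behind the grasp point. The pads swing forward as they close: fully open they stand 13 mm farther back than shut.
Start: joints at [-1.189, 0.26, -0.138, 1.173, 0, 1.571], TCP at [0.196, -0.487, 0.25] pointing down, gripper open.
Joint ranges: [-2.78, 2.78], [-0.83, 1.72], [-1.28, 1.37], [-1.9, 2.12], [-1.57, 1.48], [-3.14, 3.14]. Speed limits (rad/s): [2.57, 2.57, 3.14, 3.14, 3.14, 3.14].

## Interface

Orientations are given as a unit quaternion [w, x, y, z].
In Python, from plant import * gives the robot as it stands. The module is installed in compiled form; this text tells all that it offers.
- The arm moves only by the tool drive_tool, never from a script. Its argument "targets" is a list of rows, each a list of 2 entries, a list of its own where there are three numbers: the shift along the tool's x, y, z in m, then the turn about the tool's z in rad. In form: [[[dx, dy, dz], turn], ...]. A call has 1 to 12 rows; each row is the pose to reach, as a shift and turn from the pose commanded when the call began, along the tool's axes at that moment; what a row does not reach only later rows make up. A row lasts 1/8 s, in which the tool goes at most 62.5 mm and 10.7 degrees, less where a joint would pass 70% of its speed; a pose out of reach is approached as far as the arm can. A call with a gripper value outside its range is refused whole. "grip" is the opening in per cent of the stroke, from 0 (shut) to 100 (fully open), set as the call begins (left out, the last holds). The fingers move at their own pace and stop on an object; "squeeze" is the grip in N (left out, the last holds). Time passes only in rows, so rows that repeat a pose let the fingers close. It gives the time, the measured TCP pose, the force, the opening and the grip force at its end, in the units of the state.
- observe(): the state, without advancing time (a new reading comes with each control period).
- get_image(name): name is "side" or "top"; returns a dict with "img" (400x640x3 uint8, red, green, blue), "vertical_fov" (degrees; the focal length in pixels is half the picture's height over the tangent of half this angle, whatever the lens; pixels are square), "cx", "cy" (the principal point, pixels), "dist_coeffs" ([k1, k2, p1, p2, k3] as OpenCV has them; the pictures are not rectified), "extrinsics" (4x4, takes a point from world to camera coordinates). Camera axes: x right, y up, looking along -z (the intrinsics and any distortion apply to the point x, -y, -z); pixel columns grow to the right and rows downward; lengths in m; the calibration is good to about 2 mm. A picture is of the moment at which its call begins. There is no depth.
- sign_off(): hands the job in; it is judged then, once.
The state is a dict: "time": time; "joints": joint angles; "qvel": joint speeds; "joint_torque": joint torques, N m; "position": TCP position; "orientation": TCP orientation; "wrist_force": force on the tool from outside, world axes, zero at the start; "wrist_torque": the same for the moment, N m; "opening": opening from 0.0 (shut) to 1.0 (fully open); "grip_force": force on a finger pad.
Only numpy, scipy, OpenCV 4.12 (cv2) and the standard library are available. Lean on these libraries where they do the work, as an engineer would, in place of code of your own. Each camera call takes 0.05 s, during which the arm holds its last target. There are 200 camera calls.

## Task

First swing the press's turntable clockwise (seen from above) by its upright black peg until it clicks into its detent, so that the copper coil sits under the press ram and the peg is at the white mark on the base plate; then flip the red safety catch all the way over to the right, away from the column. Then pull the black T-handle of the lever towards the robot as far as it goes and finish while still holding it there, because it springs back when let go. Leave the bottle, the tools and everything else where they are.

Things in the scene. Friction and masses are not known exactly. Their poses are not given: they have to be found in the camera images.
- press: grey and white bench press fixed to the table, turned by up to 0.2 rad. Base plate 260 (x) by 400 (y) by 20 mm; origin at the centre of its underside, on the table; x away from the robot, y left, z up. In this frame: white column 50 x 50 mm at (0, -65), head 50 mm wide (x) from y = -90 to 25, both up to 175 mm. Everything below is given in this press frame, mm
- ram_pad (a point): centre of the underside of the ram's round rubber pad (44 mm diameter) under the head: at (0, 0, 101) in the press frame at rest. The lever drives it down by 24 mm onto the coil
- turntable (a joint): turntable angle, rad, growing anticlockwise from above; 0 = in the detent (within 0.05), coil under the ram. Starts at 0.7 to 1.7; range -0.6 to 2.2. Drags lightly (1.5 N at the peg), stays where left. A spring plunger resists with about 6 N at the peg between 0.32 and 0.15 rad either side of 0; within 0.1 rad it snaps to 0 once let go
- turn_centre (a point): point on the turntable's axis, on top of its aluminium disc (200 mm diameter, top 45 mm above the table); at (0, 70, 45) in the press frame. Three white mandrels up to 71 mm above the table stand 68 mm from the axis; the one opposite the peg carries the copper coil (47 mm diameter, up to 75 mm above the table), the other two are empty
- turn_peg (a point): point to grip on the turntable's upright round black peg with a yellow band (18 mm diameter, from 45 to 110 mm above the table): on its axis, 20 mm below its top, 80 mm from the turntable's axis. In the press frame at (-80 sin a, 70 + 80 cos a, 90) for turntable angle a; in the detent at (0, 150, 90), beside the white mark on the base plate
- catch (a joint): angle of the red safety catch, rad: 0 = upright, blocking the lever (starts at 0 to 0.12); 1.45 = its stop, flipped right (press -y), almost flat. All the way over means above 1.2. Moves with under 1 N, stays where left, falls over by itself beyond about 0.7. Hinge axis parallel to press x through (-21, -140, 35) in the press frame
- catch_tab (a point): point in the catch's red paddle, 107.5 mm above the hinge: at (-48, -140, 142) in the press frame when upright. Upright, the paddle is 55 mm along x (x = -70 to -15), 12 mm thick in y, z = 120 to 165; a post 30 mm wide in y carries it. Open space on its left (+y) side in front of the column: push it over from there with closed fingers
- lever (a joint): lever angle, rad: 0 = up, at rest; 1.0 = pulled to its stop towards the robot (press -x); fully pulled means above 0.85. A spring returns it: about 3.5 N at the handle at the start, 12 N at the stop. With the catch upright it stops at about 0.06. Axis parallel to press y through (0, -140, 80) in the press frame
- lever_bar: black round cross bar (the T-handle) on top of the lever: 18 mm diameter, 85 mm long along press y; a sleeve that turns freely about its own length. Origin at the middle of its length, y along it. It sits on a steel rod 14 mm thick, in the plane y = -140, 140 mm long from the lever's axis, which leans 0.2 rad away from the robot at lever angle 0
- lever_grip (a point): point to grip on the axis of the black cross bar, fingers closing along press x. In the press frame at (140 sin(0.2 - a), -170, 80 + 140 cos(0.2 - a)) for lever angle a: (28, -170, 217) at rest, (-100, -170, 178) at the stop. The bar can turn in the grip as the lever swings
- glue_bottle: amber glue bottle with a thin nozzle, 38 mm diameter, 125 mm tall, standing on the table in front (-x side) of the press; origin at the centre of its foot. Leave alone
- tweezers: steel tweezers 130 mm long, 8 mm thick, lying flat on the table in front of the press; origin at the centre of the underside. Leave alone
- wire_spool: white spool of copper wire, 70 mm diameter, 60 mm tall, standing on the table beside or in front of the press; origin at the centre of its foot. Leave alone
- coil_dish: white dish 90 mm wide, 22 mm tall with two coils, on the table beside or in front of the press; origin at the centre of its foot. Leave alone
- screwdriver: screwdriver 170 mm long lying on the right of the table; origin under its middle. Leave alone
- solvent_jar: jar 60 mm diameter, 85 mm tall, on the table beside or in front of the press; origin at the centre of its foot. Leave alone

How it is judged:
By the outcome, as a careful person would: the job done as asked, in the order asked, and still so for the second after the job is handed in, while the arm keeps its last pose, push and grip.
It also fails if it takes over 64 s, if anything falls off the work surface, if the arm or the gripper's body presses on something with over 40 N, if the wrist force passes 120 N, or if a joint passes its speed limit or range.

## Working session

There is one attempt and no reset: what is moved stays moved. The work goes in short steps, Python scripts to look and compute and a tool call to move; the robot and the scene stay as the last step left them, time stands still between calls to the robot, and variables do not carry over. Pictures are saved under pics/ and viewed, at most 10 in all, crops included, and the job is handed in when it is done.

Besides the shell and the picture viewer there is one more tool, called after ">>>" by a JSON object that holds its "name" and its "arguments", one argument or row to a line. drive_tool: Moves the arm, as the interface text tells. Its arguments: {"type":"object","properties":{"targets":{"type":"array","items":{"type":"array"}},"grip":{"type":"number"},"squeeze":{"type":"number"}},"required":["targets"]}

```bash
mkdir -p pics; cat > h.py <<'E'
from plant import *
import numpy as np, cv2
def cam(name):
    d=get_image(name); img=d["img"]; h=img.shape[0]
    f=h/2/np.tan(np.radians(d["vertical_fov"])/2)
    d["K"]=np.array([[f,0,d["cx"]],[0,f,d["cy"]],[0,0,1.]]); d["D"]=np.array(d["dist_coeffs"],float)
    d["E"]=np.array(d["extrinsics"]); return d
F=np.diag([1.,-1,-1])
def ray(d,uv):
    p=cv2.undistortPoints(np.array([[uv]],float),d["K"],d["D"])[0,0]
    R=d["E"][:3,:3];t=d["E"][:3,3]
    return -R.T@t, R.T@(F@np.array([p[0],p[1],1.]))
def onz(d,uv,z):
    o,r=ray(d,uv); return o+r*(z-o[2])/r[2]
def proj(d,P):
    R=F@d["E"][:3,:3];t=F@d["E"][:3,3]
    return cv2.projectPoints(np.array(P,float).reshape(-1,1,3),cv2.Rodrigues(R)[0],t,d["K"],d["D"])[0][:,0]
def save(d,n): cv2.imwrite("pics/"+n,d["img"][:,:,::-1])
E
python3 - <<'E'
from h import *
for n in ("top","side"):
    d=cam(n); save(d,n+"0.png"); o,r=ray(d,(320,200)); print(n,o.round(3),r.round(3))
s=observe(); print(s["time"],s["position"],s["orientation"],s["opening"])
E
```

```text
top [ 0.359 -0.018  1.418] [ 0.11  -0.002 -0.994]
side [0.29  1.032 1.035] [ 0.141 -0.769 -0.624]
0.1 [ 0.19540102 -0.48668125  0.24956252] [-8.33414692e-04  9.81835378e-01  1.89732889e-01 -1.60923804e-04] 0.9995548738445454
```

View pics/top0.png

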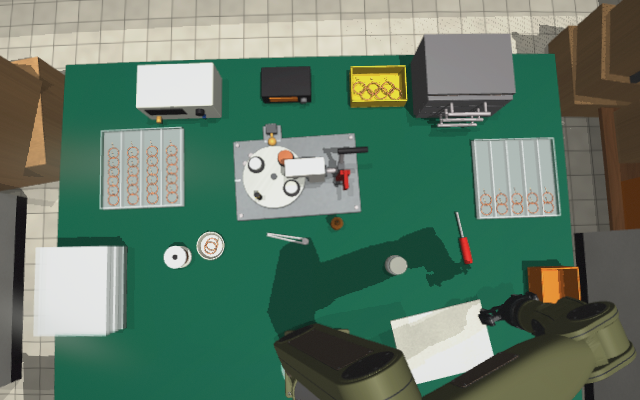

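View pics/side0.png

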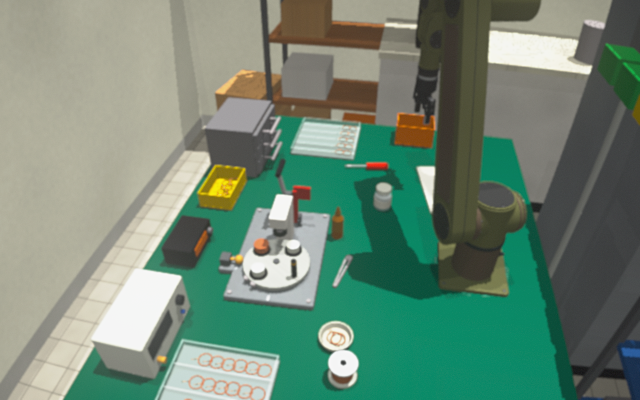

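```bash
python3 - <<'E'
from h import *
d=cam("top"); c=d["img"][120:230,220:380]; cv2.imwrite("pics/c.png",cv2.resize(c,None,fx=5,fy=5,interpolation=cv2.INTER_CUBIC)[:,:,::-1])
# plate mask: non-green
hsv=cv2.cvtColor(d["img"],cv2.COLOR_RGB2HSV)
green=((hsv[...,0]>60)&(hsv[...,0]<95)&(hsv[...,1]>100))
m=(~green).astype(np.uint8); m[:128]=0;m[225:]=0;m[:,:228]=0;m[:,368:]=0
m=cv2.morphologyEx(m,cv2.MORPH_OPEN,np.ones((21,21)))
cs=cv2.findContours(m,0,2)[0]; k=max(cs,key=cv2.contourArea)
q=cv2.boxPoints(cv2.minAreaRect(k)); print(q)
P=np.array([onz(d,p,.02)[:2] for p in k[:,0]],np.float32)
(r)=cv2.minAreaRect(P*1000); print(r)
E
```

```text
[[231.5793  139.8483 ]
 [355.85516 132.53796]
 [360.60345 213.25864]
 [236.32758 220.56897]]
((593.5896606445312, 53.83888244628906), (264.85626220703125, 402.1567077636719), 2.3358001708984375)
```

View pics/c.png

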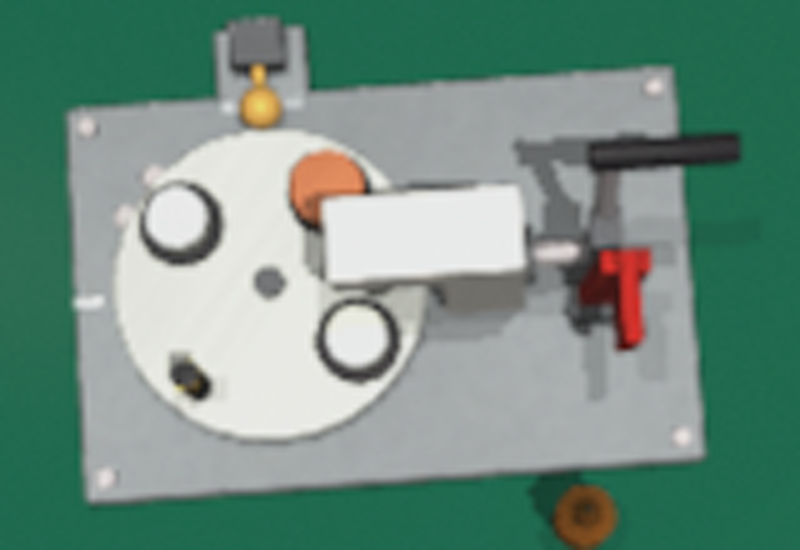

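```bash
cat >> h.py <<'E'
import json,os
if os.path.exists("pose.json"):
    X,Y,TH=json.load(open("pose.json"))
    c_,s_=np.cos(TH),np.sin(TH)
    def W(p): p=np.array(p)/1000; return np.array([X+c_*p[0]-s_*p[1],Y+s_*p[0]+c_*p[1],p[2]])
    def PF(w): dx,dy=w[0]-X,w[1]-Y; return np.array([c_*dx+s_*dy,-s_*dx+c_*dy,w[2]])*1000
def quat2R(q):
    from scipy.spatial.transform import Rotation as Q
    return Q.from_quat([q[1],q[2],q[3],q[0]]).as_matrix()
def delta(target,yaw=None):
    "shift in tool axes from the measured pose to world point"
    s=observe();R=quat2R(s["orientation"]); return R.T@(np.array(target)-s["position"])
E
python3 - <<'E'
from h import *
d=cam("top")
g=lambda u,v:((u+.5)/5-.5+220,(v+.5)/5-.5+120)
S=[onz(d,g(*p),.0205)[:2] for p in [(86,127),(654,87),(683,436),(104,477)]]
c=np.mean(S,0); th=np.mean([np.arctan2(-(a-b)[0],(a-b)[1]) for a,b in ((S[0],S[1]),(S[3],S[2]))]+[np.arctan2((a-b)[1],(a-b)[0]) for a,b in ((S[0],S[3]),(S[1],S[2]))])
print(c,th)
t=onz(d,g(269,282),.045); print("tc",t)
json.dump([c[0],c[1],th],open("pose.json","w"))
import importlib,h; importlib.reload(h); from h import *
print("tc pred",W((0,70,45)), "screws",[PF(np.r_[s,0]).round(1) for s in S])
p=PF(onz(d,g(180,362),.11)); print("peg",p,np.arctan2(-p[0],p[1]-70), np.hypot(p[0],p[1]-70))
co=PF(onz(d,g(328,187),.075)); print("coil",co)
bo=PF(onz(d,g(585,515),.1)); print("bottle",bo)
print("bar ends",PF(onz(d,g(592,153),.217)),PF(onz(d,g(738,147),.217)))
print("catch px",PF(onz(d,g(635,250),.165)),PF(onz(d,g(628,345),.165)))
print(PF(observe()["position"]))
E
```

```text
[0.59451498 0.0538434 ] 0.04688178209171154
tc [0.59088275 0.12419773 0.045     ]
tc pred [0.59123446 0.12376649 0.045     ] screws [array([115. , 186.1,   0. ]), array([ 114.8, -185.9,    0. ]), array([-115. , -186.2,    0. ]), array([-114.7,  186.1,    0. ])]
peg [-56.47741394 120.74371258 110.        ] 0.8388227588163698 75.92511212849963
coil [51.78335731 27.21498926 75.        ]
bottle [-165.50927254 -116.28323161  100.        ]
bar ends [  29.81873971 -130.71560419  217.        ] [  27.47435604 -212.63459622  217.        ]
catch px [ -17.63603038 -154.24956989  165.        ] [ -72.87043814 -145.82746785  165.        ]
[-423.96012813 -521.39448617  249.79754645]
```

```bash
python3 - <<'E'
from h import *
for a in (.86,):
    w=W((-80*np.sin(a),70+80*np.cos(a),250)); print(w,delta(w))
E
```

```text
[0.52822757 0.17306286 0.25      ] [ 5.54675231e-01 -4.88419277e-01  3.61066663e-04]
```

>>> {"name": "drive_tool", "arguments": {
  "targets": [
    [[0.046, -0.041, 0], 0.09],
    [[0.092, -0.081, 0], 0.17],
    [[0.139, -0.122, 0], 0.26],
    [[0.185, -0.163, 0], 0.35],
    [[0.231, -0.203, 0], 0.44],
    [[0.277, -0.244, 0], 0.52],
    [[0.324, -0.285, 0], 0.61],
    [[0.37, -0.326, 0], 0.7],
    [[0.416, -0.366, 0], 0.78],
    [[0.462, -0.407, 0], 0.87],
    [[0.509, -0.448, 0], 0.96],
    [[0.555, -0.488, 0], 1.045]
  ],
  "grip": 60
}}

```text
time: 1.7
position: [0.3586, -0.1796, 0.2501]
orientation: [-0.044, 0.964, -0.262, 0.009]
wrist_force: [-0.4, -0.1, 0.6]
opening: 0.599
grip_force: 0.0
```

>>> {"name": "drive_tool", "arguments": {
  "targets": [
    [[0, 0, 0], 0],
    [[0, 0, 0], 0]
  ]
}}

```text
time: 1.95
position: [0.3591, -0.1787, 0.2503]
orientation: [-0.044, 0.964, -0.261, 0.009]
wrist_force: [-0.5, 0.2, -0.1]
opening: 0.601
grip_force: 0.0
```

```bash
python3 - <<'E'
from h import *
d=cam("side"); s=observe(); print(s["time"],s["position"],PF(s["position"]),quat2R(s["orientation"]).round(3),s["opening"],s["joints"])
a=.86
print(proj(d,[W((-80*np.sin(a),70+80*np.cos(a),z)) for z in (45,90,110)]))
print(delta(W((-80*np.sin(a),70+80*np.cos(a),90))))
c=d["img"][200:320,200:360]; cv2.imwrite("pics/c2.png",cv2.resize(c,None,fx=5,fy=5,interpolation=cv2.INTER_CUBIC)[:,:,::-1])
E
```

```text
2.0 [ 0.35924793 -0.17855466  0.25031341] [-245.89978943 -221.11701668  250.31340629] [[ 0.864 -0.502  0.04 ]
 [-0.504 -0.86   0.08 ]
 [-0.006 -0.09  -0.996]] 0.5970622672527952 [-0.52862685  0.05085063 -0.39913884  1.12642269  0.08971547  3.14061974]
[[292.19414595 276.29892982]
 [291.59169018 265.59396169]
 [291.31643872 260.67401736]]
[-0.03016004 -0.37293323  0.19468067]
```

View pics/c2.png

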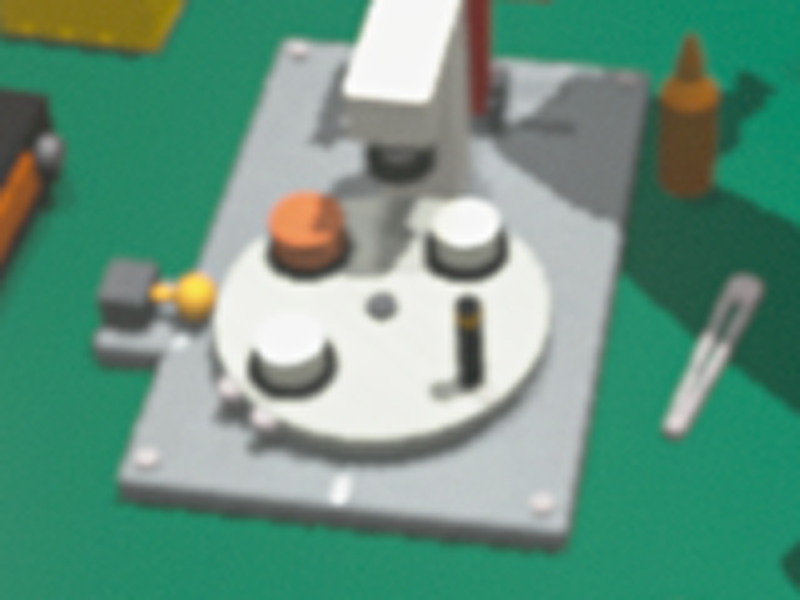

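>>> {"name": "drive_tool", "arguments": {
  "targets": [
    [[0, 0, 0], -0.18],
    [[0, 0, 0], -0.36],
    [[0, 0, 0], -0.54],
    [[0, 0, 0], -0.72],
    [[0, 0, 0], -0.9],
    [[0, 0, 0], -1.08],
    [[0, 0, 0], -1.26],
    [[0, 0, 0], -1.44],
    [[0, 0, 0], -1.62],
    [[0, 0, 0], -1.8],
    [[0, 0, 0], -1.98],
    [[0, 0, 0], -2.16]
  ]
}}

```text
time: 3.5
position: [0.3595, -0.1781, 0.2503]
orientation: [-0.013, 0.682, 0.73, 0.043]
wrist_force: [0.2, -0.2, -0.3]
opening: 0.599
grip_force: 0.0
```

```bash
cat >> h.py <<'E'
def st(targ=None):
    s=observe();R=quat2R(s["orientation"]);psi=np.arctan2(R[1,0],R[0,0])
    print("t",s["time"],"PF",PF(s["position"]).round(1),"psiP",round(psi-TH,3),"z",R[:,2].round(3),"open",round(s["opening"],3),"j",np.round(s["joints"],2),"F",np.round(s["wrist_force"],1),"g",s["grip_force"])
    if targ is not None: print("delta",delta(W(targ)).round(4))
def peg(a,z): return (-80*np.sin(a),70+80*np.cos(a),z)
E
python3 -c "
from h import *
st(peg(.89,170))"
```

```text
t 3.5 PF [-245.6 -220.7  250.3] psiP 1.594 z [ 0.04   0.08  -0.996] open 0.599 j [-0.53  0.05 -0.4   1.13  0.09  0.97] F [ 0.2 -0.2 -0.3] g 0.0
delta [0.3295 0.1864 0.1147]
```

>>> {"name": "drive_tool", "arguments": {
  "targets": [
    [[0.033, 0.019, 0.0], -0.09],
    [[0.066, 0.037, 0.01], -0.17],
    [[0.099, 0.056, 0.02], -0.26],
    [[0.132, 0.075, 0.035], -0.35],
    [[0.165, 0.093, 0.05], -0.44],
    [[0.198, 0.112, 0.06], -0.52],
    [[0.231, 0.13, 0.075], -0.61],
    [[0.264, 0.149, 0.09], -0.7],
    [[0.297, 0.168, 0.1], -0.79],
    [[0.33, 0.186, 0.115], -0.87],
    [[0.33, 0.186, 0.115], -0.87],
    [[0.33, 0.186, 0.115], -0.87]
  ]
}}

```text
time: 5.0
position: [0.5279, 0.1701, 0.1693]
orientation: [0.006, 0.314, 0.948, 0.044]
wrist_force: [0.2, 0.3, 0.7]
opening: 0.598
grip_force: 0.0
```

```bash
python3 -c "
from h import *
st(peg(.89,88))
d=cam('side');s=observe()
c=d['img'][160:320,200:360]; cv2.imwrite('pics/c3.png',cv2.resize(c,None,fx=3.7,fy=3.7,interpolation=cv2.INTER_CUBIC)[:,:,::-1])"
```

```text
t 5.0 PF [-61.1 119.3 169.3] psiP 2.456 z [ 0.039  0.079 -0.996] open 0.598 j [ 0.28  0.32 -0.28  0.91  0.07  0.92] F [0.2 0.3 0.7] g 0.0
delta [ 0.0002 -0.0069  0.081 ]
```

View pics/c3.png

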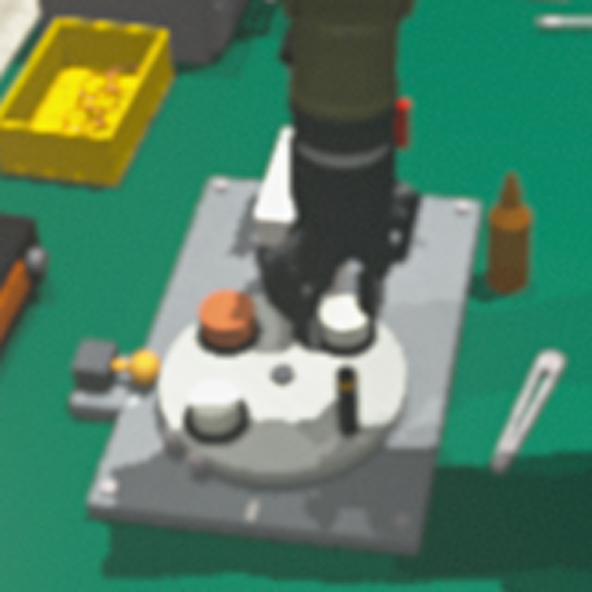

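>>> {"name": "drive_tool", "arguments": {
  "targets": [
    [[0, -0.003, 0.02], 0],
    [[0, -0.005, 0.04], 0],
    [[0, -0.007, 0.06], 0],
    [[0, -0.007, 0.081], 0],
    [[0, -0.007, 0.081], 0]
  ]
}}

```text
time: 5.68
position: [0.526, 0.1693, 0.0874]
orientation: [0.005, 0.315, 0.948, 0.043]
wrist_force: [0.3, -0.4, 0.3]
opening: 0.6
grip_force: 0.0
```

>>> {"name": "drive_tool", "arguments": {
  "targets": [
    [[0, 0, 0], 0],
    [[0, 0, 0], 0],
    [[0, 0, 0], 0],
    [[0, 0, 0], 0],
    [[0, 0, 0], 0],
    [[0, 0, 0], 0]
  ],
  "grip": 0,
  "squeeze": 40
}}

```text
time: 6.42
position: [0.5281, 0.1703, 0.0896]
orientation: [0.007, 0.314, 0.948, 0.044]
wrist_force: [-0.4, -0.7, 5.4]
opening: 0.217
grip_force: 38.8
```

```bash
python3 - <<'E'
from h import *
st()
s=observe();p=PF(s["position"]);a0=np.arctan2(-p[0],p[1]-70);print("a0",a0)
R=quat2R(s["orientation"])
for i in range(1,13):
    a=a0*(1-i/12)-.0
    print((R.T@(W(peg(a,p[2]))-s["position"])).round(3), round(a0-a,2))
E
```

```text
t 6.425 PF [-60.9 119.4  89.6] psiP 2.455 z [ 0.042  0.079 -0.996] open 0.217 j [ 0.28  0.39 -0.41  0.72  0.06  0.92] F [-0.4 -0.7  5.4] g 38.763771057128906
a0 0.8893283236537457
[0.001 0.006 0.001] 0.07
[0.001 0.012 0.001] 0.15
[-0.     0.018  0.002] 0.22
[-0.002  0.023  0.002] 0.3
[-0.004  0.029  0.003] 0.37
[-0.006  0.034  0.003] 0.44
[-0.009  0.04   0.003] 0.52
[-0.012  0.045  0.004] 0.59
[-0.015  0.049  0.004] 0.67
[-0.019  0.054  0.005] 0.74
[-0.023  0.058  0.005] 0.82
[-0.028  0.062  0.005] 0.89
```

>>> {"name": "drive_tool", "arguments": {
  "targets": [
    [[0.001, 0.006, 0.001], 0.07],
    [[0.001, 0.012, 0.001], 0.15],
    [[0, 0.018, 0.002], 0.22],
    [[-0.002, 0.023, 0.002], 0.3],
    [[-0.004, 0.029, 0.003], 0.37],
    [[-0.006, 0.034, 0.003], 0.44],
    [[-0.009, 0.04, 0.003], 0.52],
    [[-0.012, 0.045, 0.004], 0.59],
    [[-0.015, 0.049, 0.004], 0.67],
    [[-0.019, 0.054, 0.005], 0.74],
    [[-0.023, 0.058, 0.005], 0.82],
    [[-0.028, 0.062, 0.005], 0.89]
  ]
}}

```text
time: 7.92
position: [0.5875, 0.2022, 0.0895]
orientation: [-0.012, 0.693, 0.719, 0.042]
wrist_force: [-4.0, -5.3, 10.1]
opening: 0.205
grip_force: 38.5
```

>>> {"name": "drive_tool", "arguments": {
  "targets": [
    [[0, 0, 0], 0],
    [[0, 0, 0], 0],
    [[0, 0, 0], 0]
  ]
}}

```text
time: 8.3
position: [0.5874, 0.2022, 0.0895]
orientation: [-0.012, 0.692, 0.72, 0.042]
wrist_force: [0.6, -4.0, 6.4]
opening: 0.205
grip_force: 39.2
```

```bash
python3 -c "
from h import *
st(peg(0,90))"
```

```text
t 8.3 PF [ -0.2 148.5  89.5] psiP 1.565 z [ 0.041  0.077 -0.996] open 0.205 j [ 0.3   0.49 -0.24  0.79  0.06  1.83] F [ 0.6 -4.   6.4] g 39.221030473709106
delta [ 0.0015  0.0002 -0.0003]
```

>>> {"name": "drive_tool", "arguments": {
  "targets": [
    [[0, 0, 0], 0],
    [[0, 0, 0], 0],
    [[0, 0, -0.02], 0],
    [[0, 0, -0.05], 0],
    [[0, 0, -0.09], 0],
    [[0, 0, -0.13], 0],
    [[0, 0, -0.16], 0],
    [[0, 0, -0.16], 0]
  ],
  "grip": 60
}}

```text
time: 9.3
position: [0.5826, 0.1916, 0.2508]
orientation: [-0.012, 0.692, 0.721, 0.046]
wrist_force: [-0.3, 1.0, -0.6]
opening: 0.6
grip_force: 0.0
```

```bash
python3 -c "
from h import *
st((-110,-100,235))
d=cam('side');s=observe()
c=d['img'][160:320,200:360]; cv2.imwrite('pics/c4.png',cv2.resize(c,None,fx=3.7,fy=3.7,interpolation=cv2.INTER_CUBIC)[:,:,::-1])"
```

```text
t 9.3 PF [ -5.4 138.1 250.8] psiP 1.567 z [ 0.046  0.082 -0.996] open 0.6 j [0.29 0.36 0.01 1.15 0.07 1.82] F [-0.3  1.  -0.6] g 0.0
delta [-0.2391 -0.1033 -0.0085]
```

View pics/c4.png

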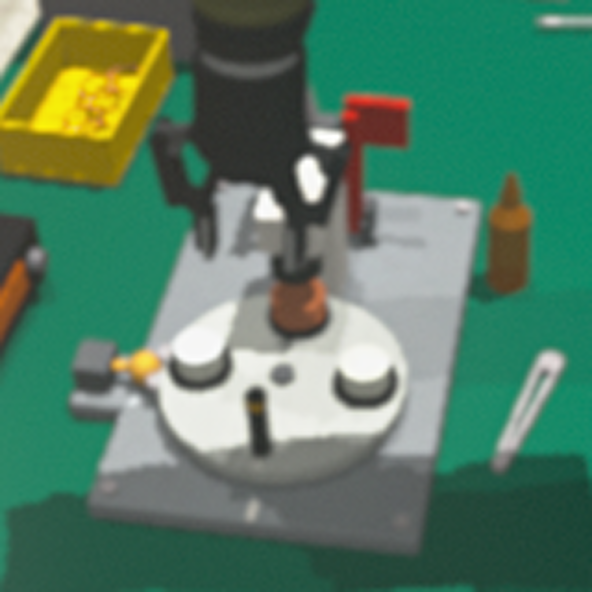

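```bash
python3 - <<'E'
from h import *
st((-50,-95,235)); print(delta(W((-50,-95,152))))
E
```

```text
t 9.35 PF [ -6.5 137.9 248.8] psiP 1.566 z [ 0.043  0.081 -0.996] open 0.597 j [0.29 0.36 0.01 1.15 0.07 1.82] F [ 0.2 -0.1 -0.3] g 0.0
delta [-0.2335 -0.0422 -0.0067]
[-0.24007331 -0.04607145  0.07593364]
```

>>> {"name": "drive_tool", "arguments": {
  "targets": [
    [[-0.035, -0.015, -0.002], 0],
    [[-0.07, -0.03, -0.002], 0],
    [[-0.11, -0.042, -0.004], 0],
    [[-0.15, -0.042, -0.005], 0],
    [[-0.19, -0.042, -0.006], 0],
    [[-0.234, -0.042, -0.007], 0],
    [[-0.234, -0.042, -0.007], 0],
    [[-0.236, -0.043, 0.02], 0],
    [[-0.238, -0.044, 0.05], 0],
    [[-0.24, -0.046, 0.076], 0],
    [[-0.24, -0.046, 0.076], 0]
  ],
  "grip": 0
}}

```text
time: 10.72
position: [0.5467, -0.0426, 0.1491]
orientation: [-0.015, 0.692, 0.721, 0.042]
wrist_force: [-0.5, -0.1, 0.5]
opening: 0.003
grip_force: 0.0
```

```bash
python3 - <<'E'
from h import *
st()
for p in ((-50,-130,152),(-50,-165,150),(-50,-200,138),(-50,-222,125),(-50,-240,110),(-50,-245,110)): print(delta(W(p)).round(3))
E
```

```text
t 10.725 PF [-52.3 -94.1 149.1] psiP 1.567 z [ 0.037  0.081 -0.996] open 0.003 j [-0.12  0.34 -0.3   0.9   0.09  1.41] F [-0.5 -0.1  0.5] g 0.0
[-0.036  0.003 -0.006]
[-0.071  0.003 -0.006]
[-0.106  0.003  0.003]
[-0.129  0.002  0.014]
[-0.149  0.002  0.028]
[-0.153  0.002  0.027]
```

>>> {"name": "drive_tool", "arguments": {
  "targets": [
    [[-0.018, 0, -0.003], 0],
    [[-0.036, 0, -0.005], 0],
    [[-0.053, 0, -0.005], 0],
    [[-0.071, 0, -0.005], 0],
    [[-0.088, 0, -0.001], 0],
    [[-0.106, 0, 0.003], 0],
    [[-0.12, 0, 0.01], 0],
    [[-0.13, 0, 0.016], 0],
    [[-0.14, 0, 0.022], 0],
    [[-0.15, 0, 0.028], 0],
    [[-0.153, 0, 0.03], 0],
    [[-0.153, 0, 0.03], 0]
  ]
}}

```text
time: 12.22
position: [0.5555, -0.1939, 0.1092]
orientation: [-0.013, 0.692, 0.72, 0.043]
wrist_force: [0.0, 0.1, 0.4]
opening: 0.003
grip_force: 0.0
```

```bash
python3 -c "
from h import *
st((-50,-230,260))
d=cam('top');d2=cam('side')
a=cv2.resize(d['img'][110:230,240:380],(560,480)); b=cv2.resize(d2['img'][120:320,220:380],(240,300))
cv2.imwrite('pics/c5.png',np.hstack([a,np.pad(b,((0,180),(0,0),(0,0)))])[:,:,::-1])"
```

```text
t 12.225 PF [ -50.6 -245.6  109.2] psiP 1.566 z [ 0.04   0.08  -0.996] open 0.003 j [-0.38  0.45 -0.23  0.88  0.09  1.15] F [0.  0.1 0.4] g 0.0
delta [ 0.0274  0.0069 -0.1489]
```

View pics/c5.png

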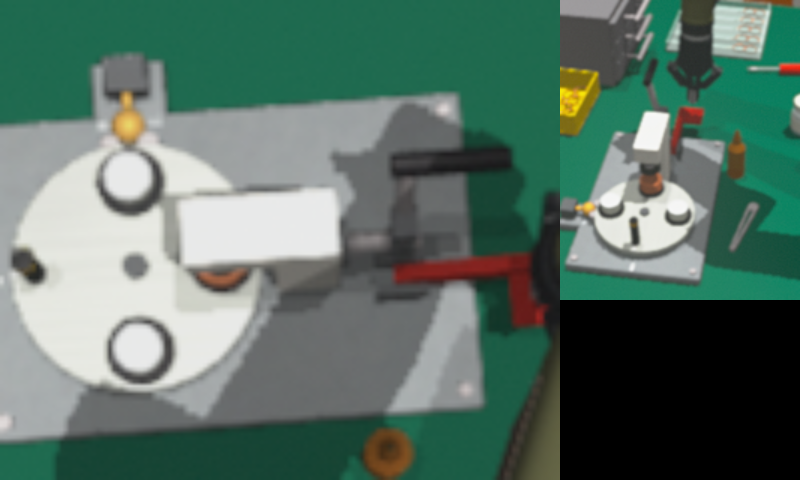

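>>> {"name": "drive_tool", "arguments": {
  "targets": [
    [[0.005, 0, -0.03], 0],
    [[0.015, 0.003, -0.08], 0],
    [[0.02, 0.005, -0.12], 0],
    [[0.027, 0.007, -0.16], 0],
    [[0.027, 0.007, -0.16], 0]
  ]
}}

```text
time: 12.95
position: [0.5572, -0.1796, 0.2756]
orientation: [-0.009, 0.691, 0.721, 0.045]
wrist_force: [0.3, -0.1, 0.2]
opening: -0.001
grip_force: 0.0
```

```bash
python3 - <<'E'
from h import *
st((34,-172,265)); print(delta(W((31,-172,214))))
d=cam("side"); hsv=cv2.cvtColor(d["img"],cv2.COLOR_RGB2HSV)
m=(((hsv[...,0]<6)|(hsv[...,0]>174))&(hsv[...,1]>170)&(hsv[...,2]>60)).astype(np.uint8)
m[:,:250]=0;m[:,340:]=0;m[:130]=0;m[250:]=0
k=max(cv2.findContours(m,0,2)[0],key=cv2.contourArea); print("red bbox",cv2.boundingRect(k))
for a in (0.,1.2,1.45):
    P=[W((x,-140-r*np.sin(a)+o*np.cos(a),35+r*np.cos(a)+o*np.sin(a))) for x in (-70,-15) for r in (85,130) for o in(-6,6)]
    u=proj(d,P); print(a,u.min(0),u.max(0))
c=d['img'][120:240,250:400]; cv2.imwrite('pics/c6.png',cv2.resize(c,None,fx=4,fy=4,interpolation=cv2.INTER_CUBIC)[:,:,::-1])
E
```

```text
t 12.95 PF [ -48.2 -231.5  275.6] psiP 1.568 z [ 0.048  0.077 -0.996] open -0.001 j [-0.36  0.34  0.04  1.25  0.09  1.17] F [ 0.3 -0.1  0.2] g 0.0
delta [0.0588 0.0811 0.0193]
[0.05492104 0.07554761 0.06991491]
red bbox (295, 192, 20, 25)
0.0 [291.37125269 186.5019915 ] [309.3335886  201.38255267]
1.2 [296.84924098 184.96803136] [314.67635252 199.18699087]
1.45 [297.35499686 190.45690169] [314.98494997 203.24685937]
```

View pics/c6.png

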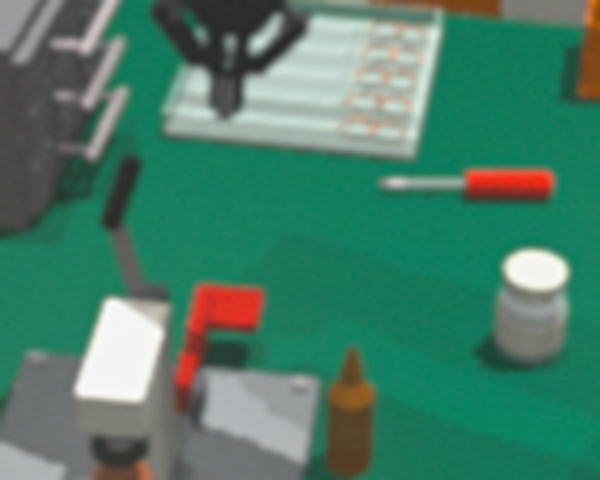

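>>> {"name": "drive_tool", "arguments": {
  "targets": [
    [[0.02, 0.025, 0], 0],
    [[0.04, 0.05, 0.005], 0],
    [[0.059, 0.075, 0.01], 0],
    [[0.059, 0.075, 0.01], 0],
    [[0.059, 0.075, 0.01], 0],
    [[0.057, 0.074, 0.04], 0],
    [[0.055, 0.073, 0.07], 0],
    [[0.055, 0.073, 0.07], 0]
  ],
  "grip": 70
}}

```text
time: 14.0
position: [0.6256, -0.1166, 0.2063]
orientation: [-0.016, 0.693, 0.72, 0.041]
wrist_force: [-1.0, 0.1, -0.6]
opening: 0.698
grip_force: 0.0
```

>>> {"name": "drive_tool", "arguments": {
  "targets": [
    [[0, 0, 0], 0],
    [[0, 0, 0], 0],
    [[0, 0, 0], 0],
    [[0, 0, 0], 0],
    [[0, 0, 0], 0],
    [[0, 0, 0], 0]
  ],
  "grip": 0,
  "squeeze": 60
}}

```text
time: 14.75
position: [0.6297, -0.1167, 0.2107]
orientation: [-0.011, 0.692, 0.721, 0.044]
wrist_force: [1.3, -1.1, 6.0]
opening: 0.196
grip_force: 58.5
```

```bash
python3 - <<'E'
from h import *
st()
s=observe();p=PF(s["position"]);R=quat2R(s["orientation"])
L=lambda a:np.array([140*np.sin(.2-a),p[1],80+140*np.cos(.2-a)])
a0=.2-np.arctan2(p[0],p[2]-80);print("a0",a0,np.hypot(p[0],p[2]-80))
off=p-L(a0)
for i in range(1,13):
    a=1.02*i/12; print(i,(R.T@(W(L(a)+off*0)-s["position"])).round(3))
E
```

```text
t 14.75 PF [  27.2 -172.   210.7] psiP 1.566 z [ 0.044  0.079 -0.996] open 0.196 j [-0.22  0.46  0.05  1.14  0.09  1.31] F [ 1.3 -1.1  6. ] g 58.470014333724976
a0 -0.005172734830103387 133.50229059135984
1 [ 0.001 -0.011 -0.009]
2 [ 0.001 -0.023 -0.01 ]
3 [ 0.001 -0.034 -0.011]
4 [ 0.    -0.046 -0.01 ]
5 [ 0.    -0.058 -0.009]
6 [-0.    -0.07  -0.006]
7 [-0.    -0.081 -0.002]
8 [-0.001 -0.092  0.002]
9 [-0.001 -0.103  0.008]
10 [-0.002 -0.113  0.014]
11 [-0.003 -0.122  0.021]
12 [-0.003 -0.131  0.029]
```

>>> {"name": "drive_tool", "arguments": {
  "targets": [
    [[0, -0.011, -0.002], 0],
    [[0, -0.023, -0.004], 0],
    [[0, -0.034, -0.0045], 0],
    [[0, -0.046, -0.004], 0],
    [[0, -0.058, -0.003], 0],
    [[0, -0.07, 0.0], 0],
    [[0, -0.081, 0.004], 0],
    [[-0.001, -0.092, 0.008], 0],
    [[-0.001, -0.103, 0.014], 0],
    [[-0.002, -0.113, 0.02], 0],
    [[-0.003, -0.122, 0.027], 0],
    [[-0.003, -0.13, 0.034], 0]
  ]
}}

```text
time: 16.25
position: [0.5031, -0.1227, 0.1725]
orientation: [-0.009, 0.692, 0.721, 0.045]
wrist_force: [1.1, -2.9, 15.4]
opening: 0.193
grip_force: 59.7
```

>>> {"name": "drive_tool", "arguments": {
  "targets": [
    [[0, 0, 0], 0],
    [[0, 0, 0], 0],
    [[0, 0, 0], 0]
  ]
}}

```text
time: 16.62
position: [0.5031, -0.1227, 0.1725]
orientation: [-0.01, 0.692, 0.721, 0.044]
wrist_force: [0.9, -3.1, 14.7]
opening: 0.19
grip_force: 59.6
```

```bash
python3 - <<'E'
from h import *
st()
p=PF(observe()["position"]); print("a",.2-np.arctan2(p[0],p[2]+6-80))
d=cam("side");c=d['img'][120:320,200:400]; cv2.imwrite('pics/c7.png',cv2.resize(c,None,fx=3,fy=3,interpolation=cv2.INTER_CUBIC)[:,:,::-1])
E
```

```text
t 16.625 PF [ -99.6 -172.1  172.5] psiP 1.566 z [ 0.048  0.077 -0.996] open 0.19 j [-0.29  0.28 -0.33  0.94  0.09  1.24] F [ 0.9 -3.1 14.7] g 59.599753618240356
a 0.9907605150126677
```

View pics/c7.png

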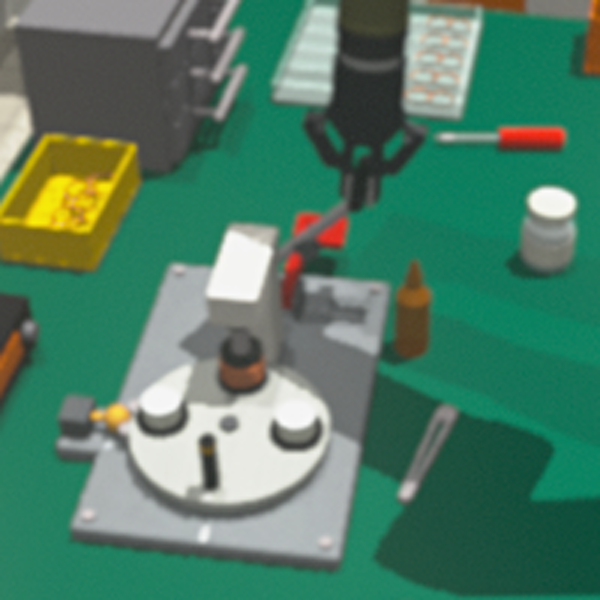

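The lever rod is pulled to the gripper at crop (360,190). The ram pad is down on the coil at (242,365), the peg is by the white mark, and the catch lies flat at (320,230).

```bash
python3 -c "
from plant import *
print(sign_off())"
```

```text
the job is handed in; nothing more can be done
None
```

I handed the job in at about 17 s of the allowed 64 s: the turntable is in its detent with the coil under the ram, the red catch is flipped fully right, and the lever is held at about 0.99 rad (0.85 needed).

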